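# Make up the letter-writing set in its fitted tray

### The job

Make up the letter-writing set in the wooden tray: put the ink bottle, the nib tin, the large eraser and the rubber stamp each into the insert cut for it, the bottle and the stamp standing upright, the tin and the eraser lying flat, all right down on the pocket floors. The small eraser and the glue stick do not belong to the set, so leave them as they are on the counter, and do not let the ink bottle tip over.

Things in the scene. Friction and masses are not known exactly. Their poses are not given: they have to be found in the camera images.
- ink_bottle: black plastic ink bottle with a white ribbed screw cap, standing; round body 35 mm across up to 56 mm, cap 24 mm across, 80 mm high in all; 62 g. Origin at the centre of its underside, z up. Belongs in insert_bottle.
- nib_tin: small flat ochre hinged tin for pen nibs with a white base, lying flat: 54 mm along its own x, 36 mm along y, 14 mm high; 30 g. Origin at the centre of its underside. Belongs in insert_tin.
- large_eraser: the larger of two white block erasers in card sleeves, lying flat: 58 mm along its own x, 24 mm along y, 14 mm high; 22 g. Origin at the centre of its underside. Belongs in insert_eraser.
- rubber_stamp: wooden rubber stamp standing on its rectangular foot: foot 50 mm along its own x, 25 mm along y, 15 mm high; slim neck, then a round turned knob 24 mm across from 36 to 72 mm, its top; 35 g. Origin at the centre of its underside. Belongs in insert_stamp.
- insert_bottle: fixed beech insert block in the set tray, 84 (along its x) x 72 (its y) x 24 mm high; origin at the centre of its underside, 6 mm above the counter; pocket floor lined with grey felt. A round well 47 mm across and 20 mm deep in its centre (floor 4 mm above the origin); the only round hole. The four inserts sit two by two, in any order, in one fixed wooden tray, 187 x 163 mm, whose rim is 18 mm high, lower than the inserts.
- insert_tin: fixed beech insert block in the set tray, 84 (along its x) x 72 (its y) x 24 mm high; origin at the centre of its underside, 6 mm above the counter; pocket floor lined with grey felt. Central rectangular pocket, 66 mm along x by 48 mm along y, 7 mm deep (floor 17 mm above the origin), 6 mm of play all round; a 40 mm wide thumb cut crosses the block along y at pocket-floor height (room for fingertips). The broadest pocket.
- insert_eraser: fixed beech insert block in the set tray, 84 (along its x) x 72 (its y) x 24 mm high; origin at the centre of its underside, 6 mm above the counter; pocket floor lined with grey felt. Central pocket, 70 mm along x by 36 mm along y, 7 mm deep (floor 17 mm above the origin), 6 mm of play all round; a 40 mm wide thumb cut crosses the block along y at pocket-floor height (room for fingertips). The long narrow pocket along the block.
- insert_stamp: fixed beech insert block in the set tray, 84 (along its x) x 72 (its y) x 24 mm high; origin at the centre of its underside, 6 mm above the counter; pocket floor lined with grey felt. Central rectangular pocket that runs across the block, 37 mm along x by 62 mm along y, 12 mm deep (floor 12 mm above the origin), 6 mm of play all round the stamp's foot, whose long side must lie along the insert's y. No thumb cut.
- small_eraser: look-alike, not in the set: the smaller block eraser in a card sleeve, 43 mm along its own x, 19 mm along y, 12 mm high; origin at the centre of its underside. Stays on the counter.
- glue_stick: look-alike, not in the set: a standing red and yellow glue stick, 26 mm across and 92 mm high, taller and slimmer than the ink bottle; origin at the centre of its underside. Stays on the counter (as does a second one far back on the right).
Not all that is in view belongs to the job. Leave any purple look-alike of the glue_stick alone.

How it is judged:
By the outcome, as a careful person would: the job done as asked, in the order asked, and still so for the second after the job is handed in, with the robot touching nothing.
It also fails if it takes over 102 s, if anything falls off the work surface, if the arm or the gripper's body presses on something with over 40 N, if the wrist force passes 120 N, or if a joint passes its speed limit or range.

### The arm

A 6-joint arm with a two-finger parallel gripper is mounted at the origin on a cart in front of the work surface, level with it; the furniture and walls round the work are solid. World frame = base frame: x ahead of the robot, y to its left, z up, the work surface at z = 0. Lengths are in mm, angles in rad, forces in N, time in s.
With the tool pointing down it reaches from about 375 to 750 mm from the base axis. Payload 9 kg.
Tool frame: the origin (TCP) lies at the very end of the fingers, on their centre line; the grasp point (between the pads) lies 19 mm behind it; z points along the fingers, y is the line along which they close (so a half turn about z gives the same grasp; the last joint's range is limited). The gripper opens to 85 mm and grips with 20 to 120 N. Pads are 22 mm wide; open, the fingers measure 114 mm over their backs; the gripper's body (76 mm by 85 mm) begins 54 mm behind the grasp point. The pads swing forward as they close: fully open they stand 13 mm farther back than shut.
Start: joints at [0.905, 0.104, 0.097, 1.564, 0, 1.353], TCP at [259.799, 540.871, 231.331] pointing down, gripper open.
Joint ranges: [-2.99, 2.99], [-0.84, 1.86], [-1.1, 1.16], [-1.84, 2.11], [-1.51, 1.56], [-3.14, 3.14]. Speed limits (rad/s): [2.22, 2.22, 2.57, 3.14, 3.14, 3.14].

### API

Orientations are given as [roll, pitch, yaw] about the fixed x, y, z axes, in that order (R = Rz(yaw) Ry(pitch) Rx(roll)).
In Python, from bench import read_state, vision, hand_in gives the robot as it stands.
- The arm moves only by the shell command python3 -m handwheel 'ROWS' [FORCE]. ROWS is JSON, a list that holds one entry, the list of rows, each a list of 7 numbers: the turn, a rotation vector about the tool's x, y, z scaled (see below), then the shift along the tool's x, y, z scaled (see below), then the finger opening in mm, from 0 to 85.4. A call has exactly 5 rows; each row is the pose to reach, as a shift and turn from the pose commanded when the call began, along the tool's axes at that moment; what a row does not reach only later rows make up. The controller multiplies each number of a shift by 0.75 m and each number of a turn by 120 degrees. A row lasts 1/8 s, in which the tool goes at most 62.5 mm and 10.7 degrees, less where a joint would pass 70% of its speed; a pose out of reach is approached as far as the arm can. A call with a number of a shift or a turn outside -1 to 1 is refused whole. A call with a gripper value outside its range is refused whole. The fingers move at their own pace and stop on an object; FORCE is the grip in N (left out, the last holds). Time passes only in rows, so rows that repeat a pose let the fingers close, or fill a call up. It gives the time, the measured TCP pose, the force, the opening and the grip force at its end, in the units of the state.
- read_state(): the state, without advancing time (a new reading comes with each control period).
- vision.read_camera(name): name is "scene" or "side" or "wrist"; returns a dict with "color" (384x512x3 uint8, blue, green, red), "fovy" (degrees; the focal length in pixels is half the picture's height over the tangent of half this angle, whatever the lens; pixels are square), "cx", "cy" (the principal point, pixels), "R" (3x3) and "t" (3): a world point X has camera coordinates R X + t. Camera axes: x right, y down, z forward; pixel columns grow to the right and rows downward; lengths in mm; the calibration is good to about 2 mm. A picture is of the moment at which its call begins. There is no depth.
- hand_in(): hands the job in; it is judged then, once.
The state is a dict: "time": time; "joint_pos": joint angles; "qvel": joint speeds; "joint_torque": joint torques, N m; "ee_pos": TCP position; "eef_rot": TCP orientation; "wrist_force": force on the tool from outside, world axes, zero at the start; "wrist_torque": the same for the moment, N m; "finger_gap": finger opening in mm; "finger_force": force on a finger pad.
Only numpy, scipy, OpenCV 4.12 (cv2) and the standard library are available. Lean on these libraries where they do the work, as an engineer would, in place of code of your own. Each camera call takes 0.05 s, during which the arm holds its last target. There are 200 camera calls.

## Working session

There is one attempt and no reset: what is moved stays moved. The work goes in short steps, Python scripts to look and compute and a shell command to move; the robot and the scene stay as the last step left them, time stands still between calls to the robot, and variables do not carry over. Pictures are saved under pics/ and viewed, at most 14 in all, crops included, and the job is handed in when it is done.

```bash
ls; mkdir -p pics; python3 - <<'E'
from bench import read_state, vision
import cv2,numpy as np,json
s=read_state();print({k:np.round(v,3).tolist() for k,v in s.items()})
for n in("scene","side","wrist"):
    d=vision.read_camera(n);cv2.imwrite(f"pics/{n}0.png",d["color"])
    print(n,d["fovy"],d["cx"],d["cy"],np.round(d["R"],4).tolist(),np.round(d["t"],1).tolist())
    json.dump({k:np.asarray(d[k]).tolist() for k in("fovy","cx","cy","R","t")},open(f"pics/{n}0.json","w"))
a=cv2.imread("pics/scene0.png");cv2.imwrite("pics/scene0b.png",cv2.resize(a,(800,600),interpolation=cv2.INTER_CUBIC))
a=cv2.imread("pics/side0.png");cv2.imwrite("pics/side0b.png",cv2.resize(a,(800,600),interpolation=cv2.INTER_CUBIC))
E
```

```text
pics
{'time': 0.0, 'joint_pos': [0.905, 0.105, 0.096, 1.564, -0.0, 1.353], 'qvel': [-0.001, -0.0, 0.002, 0.001, -0.001, 0.0], 'joint_torque': [0.001, -55.693, 50.365, 0.017, -0.0, -0.0], 'ee_pos': [259.576, 540.573, 230.51], 'eef_rot': [-3.14, -0.0, 2.694], 'wrist_force': [-0.081, -1.024, 1.242], 'wrist_torque': [0.009, 0.038, -0.021], 'finger_force': 0.0, 'finger_gap': 84.847}
scene 48.52281454521298 255.19042556825977 195.22733420790402 [[0.735, -0.6779, 0.0113], [-0.5028, -0.5562, -0.6617], [0.4548, 0.4807, -0.7497]] [-494.6, 203.3, 803.7]
side 48.743691609747295 254.57590627067245 189.51105929626962 [[0.9353, -0.3538, -0.0006], [-0.1916, -0.5051, -0.8415], [0.2975, 0.7872, -0.5402]] [-554.9, 51.0, 1082.9]
wrist 71.47275107094504 257.7598016742814 195.7632739893703 [[0.4329, 0.9014, -0.0009], [0.8583, -0.4119, 0.306], [0.2754, -0.1332, -0.952]] [-598.8, -40.4, 380.4]
```

View pics/scene0b.png

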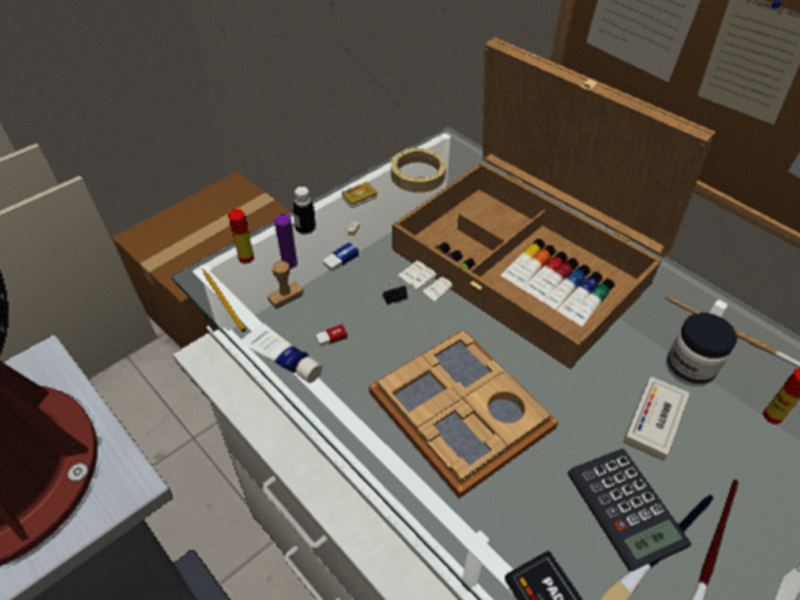

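View pics/side0b.png

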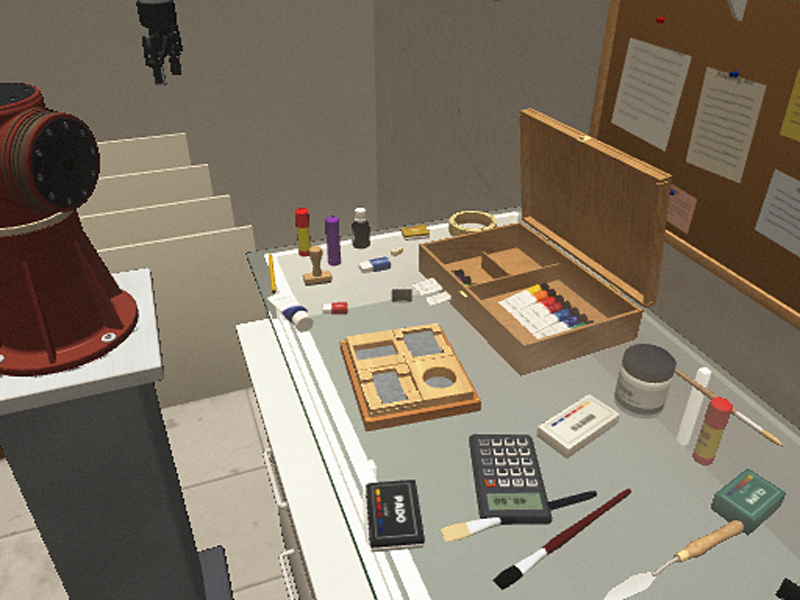

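Scene (800x600 px): bottle candidates are the ink bottle (304,210), black with a white cap. The red and yellow glue stick (241,237), the purple stick (286,240) and the far glue stick (787,395) are not it. Eraser candidates are blue (341,256) and red (332,335). The tin is at (359,193), with a tiny block at (353,228) and white blocks at (418,273). The stamp is at (284,285). The round well is at (506,407) and the other pockets at (420,390), (463,362) and (463,437). Next I take close crops.

```bash
python3 - <<'E'
import cv2
a=cv2.imread("pics/scene0.png")
# crop A objects x 120-280,y 90-210 ; B tray 225-365, 205-320
cv2.imwrite("pics/cA.png",cv2.resize(a[100:230,120:280],None,fx=5,fy=5,interpolation=cv2.INTER_CUBIC)[:600])
cv2.imwrite("pics/cB.png",cv2.resize(a[205:320,230:365],None,fx=5,fy=5,interpolation=cv2.INTER_CUBIC))
E
```

```text
(no output)
```

View pics/cA.png

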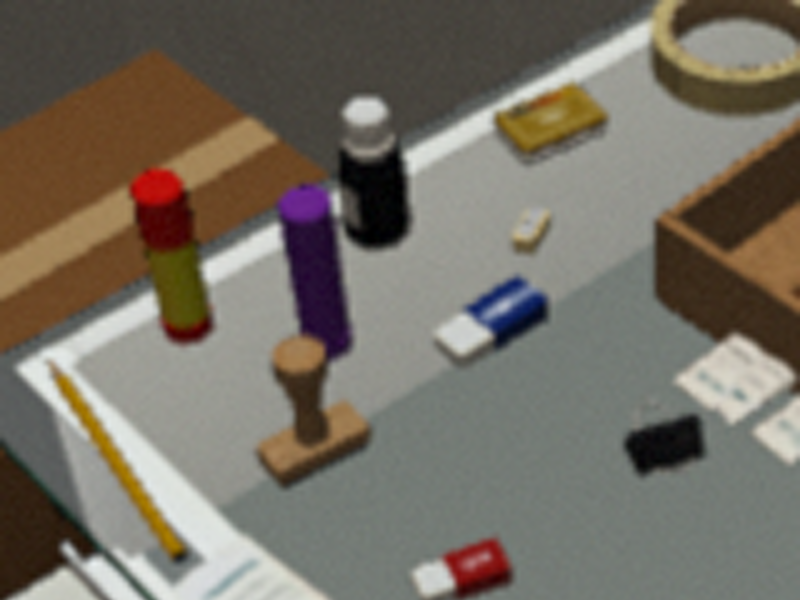

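View pics/cB.png

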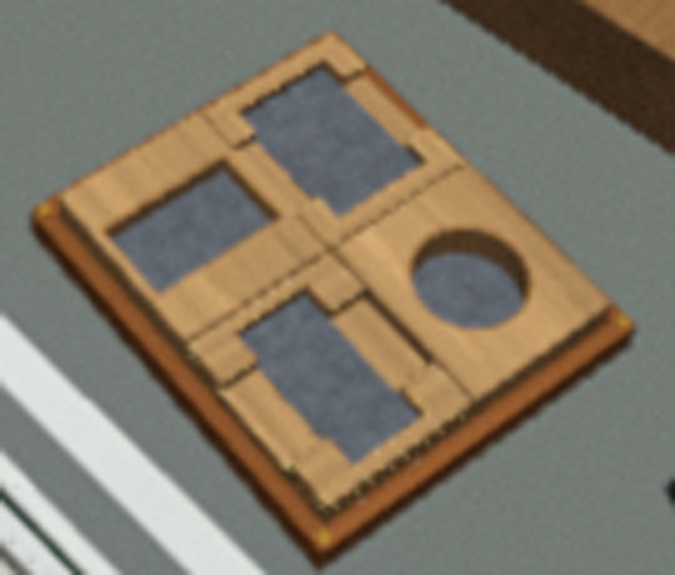

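Crop A (offset 120,100, x5): bottle cap (367,105), tin top at (497,117), (525,150), (607,117), (575,85), blue eraser about (492,318), red eraser about (462,570), stamp knob (300,350). Crop B (offset 230,205, x5): the stamp pocket is left with no cut, the broad tin pocket top, the narrow eraser pocket bottom and the round well right.

```bash
cat > h.py <<'E'
import numpy as np, json, cv2
from scipy.spatial.transform import Rotation as Rn
def ray(d,uv,z):
    R=np.array(d["R"]);t=np.array(d["t"]);f=192/np.tan(np.radians(d["fovy"]/2))
    uv=np.atleast_2d(np.array(uv,float))
    c=-R.T@t
    v=(R.T@np.c_[(uv[:,0]-d["cx"])/f,(uv[:,1]-d["cy"])/f,np.ones(len(uv))].T).T
    return c+v*((z-c[2])/v[:,2])[:,None]
def crop(uv,off,s): return (np.array(uv,float)+.5)/s-.5+np.array(off)
def proj(d,P):
    R=np.array(d["R"]);t=np.array(d["t"]);f=192/np.tan(np.radians(d["fovy"]/2))
    c=np.atleast_2d(P)@R.T+t
    return np.c_[d["cx"]+f*c[:,0]/c[:,2],d["cy"]+f*c[:,1]/c[:,2]]
def quad(n,p):
    p=p[:,:2];print(n,"c",p.mean(0).round(1),[ (round(float(np.hypot(*(p[(i+1)%4]-p[i]))),1),round(float(np.degrees(np.arctan2(*(p[(i+1)%4]-p[i])[::-1]))),1)) for i in range(4)])
E
python3 - <<'E'
from h import *
d=json.load(open("pics/scene0.json"))
A=lambda uv,z:ray(d,crop(uv,(120,100),5),z)
B=lambda uv,z:ray(d,crop(uv,(230,205),5),z)
print("bottle cap",A([(367,105)],80).round(1),"base",A([(343,232),(408,232)],8).round(1))
print("glue",A([(160,185)],92).round(1),A([(187,330)],0).round(1),"purple",A([(307,200)],95).round(1),A([(328,347)],0).round(1))
print("knob",A([(300,347)],72).round(1))
quad("stampfoot",A([(258,452),(285,474),(370,430),(345,405)],15))
quad("blue",A([(436,330),(472,350),(548,295),(517,278)],14))
quad("red",A([(412,575),(426,597),(512,570),(497,540)],12))
quad("tin",A([(497,117),(525,150),(607,117),(575,85)],14))
quad("blocks",B([(58,205),(330,515),(612,305),(335,35)],30))
quad("stamp pk",B([(108,237),(162,290),(278,214),(222,165)],30))
print("well",B([(412,280),(528,280)],30).round(1), B([(470,280)],30).round(1))
print("blk centre",B([(330,247)],30).round(1))
s=json.load(open("pics/side0.json"))
S=lambda uv,z:ray(s,crop(uv,(0,0),1.5625),z)
print("side: cap",S([(361,212)],80).round(1),"glue",S([(302,212)],92).round(1),"knob",S([(316,252)],72).round(1),"tin",S([(415,231)],14).round(1),"blue",S([(374,264)],14).round(1),"well",S([(440,377)],30).round(1),"ctr",S([(408,367)],30).round(1))
quad("s tray",S([(343,337),(368,416),(478,400),(436,325)],30))
E
```

```text
bottle cap [[554.4  97.5  80. ]] base [[532.6 100.5   8. ]
 [557.3  78.4   8. ]]
glue [[439.9 101.7  92. ]] [[437.  101.8   0. ]] purple [[482.3  45.   95. ]] [[481.5  45.7   0. ]]
knob [[435.4  -9.4  72. ]]
stampfoot c [433.2 -12.3] [(19.4, -86.3), (45.4, -5.2), (20.6, 87.2), (47.5, 176.6)]
blue c [548.4  -1.7] [(22.7, -79.0), (52.1, 5.1), (19.9, 100.2), (52.7, -177.9)]
red c [ 436.3 -116.2] [(14.1, -102.5), (39.7, -19.8), (18.7, 71.2), (41.5, 166.7)]
tin c [666.9  93.9] [(31.6, -101.7), (50.9, -9.5), (32.5, 81.0), (49.5, 171.6)]
blocks c [ 484.4 -323.1] [(168.8, -95.7), (146.4, -5.0), (167.9, 83.7), (148.0, 174.6)]
stamp pk c [ 453.  -276.4] [(32.6, -91.8), (59.4, -5.2), (32.5, 89.6), (58.6, 174.7)]
well [[ 499.1 -352.9   30. ]
 [ 533.  -383.7   30. ]] [[ 516.1 -368.3   30. ]]
blk centre [[ 486.4 -320.4   30. ]]
side: cap [[547.5  79.   80. ]] glue [[437.  94.  92.]] knob [[429.9 -29.7  72. ]] tin [[663.4  88.3  14. ]] blue [[542.1  -9.   14. ]] well [[ 516.6 -369.1   30. ]] ctr [[ 482.7 -332.4   30. ]]
s tray c [ 480. -330.] [(179.7, -96.3), (149.8, -8.8), (181.2, 84.6), (146.8, 171.7)]
```

```bash
cat >> h.py <<'E'
def togo(x,y,z,yawdeg,s=None):
    from bench import read_state
    s=s or read_state(); rpy=s["eef_rot"]; R=Rn.from_euler("xyz",rpy).as_matrix()
    Rt=Rn.from_euler("xyz",[np.pi,0,np.radians(yawdeg)]).as_matrix()
    rv=Rn.from_matrix(R.T@Rt).as_rotvec(degrees=True)/120
    sh=R.T@(np.array([x,y,z])-s["ee_pos"])/750
    print("turn",rv.round(3),"shift",sh.round(4),"| at",np.round(s["ee_pos"],1),"yaw",round(float(np.degrees(rpy[2])),1),"gap",round(float(s["finger_gap"]),1),"t",round(float(s["time"]),2))
def shot(n,name):
    from bench import vision
    d=vision.read_camera(n);cv2.imwrite(f"pics/{name}.png",d["color"])
    json.dump({k:np.asarray(d[k]).tolist() for k in("fovy","cx","cy","R","t")},open(f"pics/{name}.json","w"))
    return d
E
python3 -m handwheel '[[[0,0,-0.08,-0.1,-0.1,0,85],[0,0,-0.16,-0.25,-0.22,0.02,85],[0,0,-0.213,-0.4,-0.37,0.04,85],[0,0,-0.213,-0.547,-0.493,0.042,85],[0,0,-0.213,-0.547,-0.493,0.042,85]]]'
python3 -c "
from h import *
togo(470,30,200,180)"
```

```text
time: 0.78
ee_pos: [376.8, 251.2, 213.5]
eef_rot: [3.141, 0.0, 3.14]
wrist_force: [1.7, 0.4, 0.2]
finger_gap: 84.8
finger_force: 0.0
turn [ 0.     0.    -0.001] shift [-0.1246 -0.2948  0.018 ] | at [376.8 251.2 213.5] yaw 179.9 gap 84.8 t 0.78
```

```bash
python3 -m handwheel '[[[0,0,0,-0.03,-0.08,0.005,85],[0,0,0,-0.06,-0.16,0.01,85],[0,0,0,-0.1,-0.24,0.015,85],[0,0,0,-0.124,-0.295,0.018,85],[0,0,0,-0.124,-0.295,0.018,85]]]' >/dev/null
python3 -c "
from h import *
togo(470,30,200,180)
shot('wrist','w1');a=cv2.imread('pics/w1.png');cv2.imwrite('pics/w1b.png',cv2.resize(a,(800,600),interpolation=cv2.INTER_CUBIC))"
```

```text
turn [-0.    -0.    -0.003] shift [-0.0004  0.0019 -0.0007] | at [469.7  28.6 199.5] yaw 179.6 gap 84.6 t 1.4
```

View pics/w1b.png

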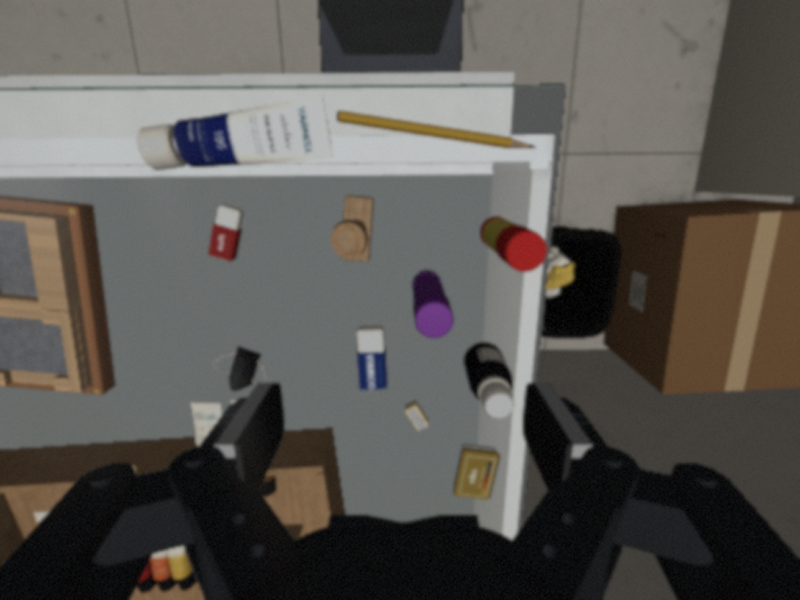

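The wrist view (800x600) shows, looking nearly straight down: bottle cap (497,403), purple (433,320), red glue (520,250), blue eraser (370,358), stamp (350,238), tin (476,474), red eraser (225,233).

```bash
python3 - <<'E'
from h import *
d=json.load(open("pics/w1.json"));W=lambda uv,z:ray(d,crop(uv,(0,0),1.5625),z)
print("cap",W([(497,403)],80).round(1),"base",W([(482,362)],0).round(1),"purple",W([(433,321)],95).round(1))
print("knob",W([(348,237)],72).round(1))
quad("stamp",W([(345,197),(373,197),(370,262),(340,260)],15))
quad("blue",W([(356,328),(382,327),(386,389),(358,390)],14))
quad("red",W([(216,206),(243,209),(236,262),(208,257)],12))
quad("tin",W([(462,449),(499,452),(490,499),(453,495)],14))
togo(540,85,130,-140)
E
```

```text
cap [[549.1  94.4  80. ]] base [[554.9  98.4   0. ]] purple [[481.   46.6  95. ]]
knob [[431.1  -7.7  72. ]]
stamp c [433.9  -8. ] [(21.3, 89.6), (50.4, -4.3), (23.9, -94.2), (49.1, 172.5)]
blue c [545.   -0.9] [(21.9, 92.0), (58.6, 2.2), (24.8, -88.1), (58.6, 179.4)]
red c [ 436.9 -112.1] [(20.8, 83.4), (43.1, -14.5), (22.4, -100.9), (41.7, 163.0)]
tin c [665.4  95.8] [(34.8, 84.2), (54.3, -5.6), (36.5, -97.9), (53.0, 172.6)]
turn [ 0.    -0.    -0.336] shift [-0.0943  0.0734  0.0929] | at [469.1  30.3 199.7] yaw 179.7 gap 84.8 t 1.45
```

```bash
python3 -m handwheel '[[[0,0,0,-0.05,0.043,0.04,60],[0,0,0,-0.107,0.0867,0.08,60],[0,0,0,-0.107,0.0867,0.1,60],[0,0,0,-0.107,0.0867,0.1,60],[0,0,0,-0.107,0.0867,0.1,60]]]' 30 >/dev/null
python3 -c "
from h import *
togo(550,94.5,28,180)
shot('wrist','w2');a=cv2.imread('pics/w2.png');cv2.imwrite('pics/w2b.png',cv2.resize(a[150:],None,fx=1.5,fy=1.5,interpolation=cv2.INTER_CUBIC))
d=json.load(open('pics/w2.json'));print(proj(d,np.array([[550,94.5,80],[550,94.5,0],[666,95,14]])).round(0)-[0,150])"
```

```text
turn [-0.     0.001 -0.001] shift [-0.0003 -0.0026  0.1321] | at [549.5  96.4 127.1] yaw 179.9 gap 59.5 t 2.08
[[256.  67.]
 [257.  38.]
 [257. 139.]]
```

View pics/w2b.png

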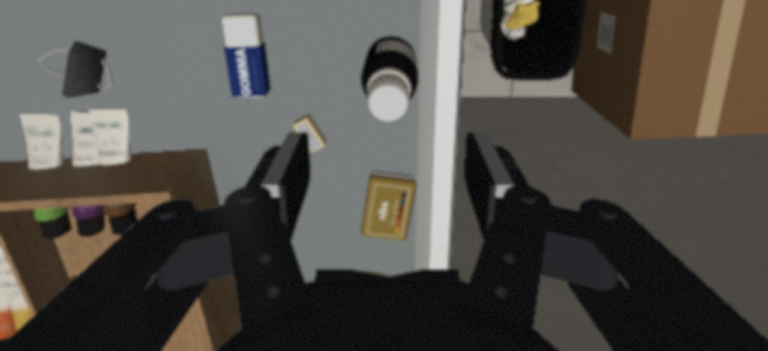

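Cap at (389,101) in the crop, midway between the fingers at 305 and 468, as predicted. Go straight down.

```bash
python3 -m handwheel '[[[0,0,0,0,-0.001,0.07,60],[0,0,0,0,-0.001,0.132,60],[0,0,0,0,-0.001,0.132,60],[0,0,0,0,-0.001,0.132,25],[0,0,0,0,-0.001,0.132,25]]]' 30
python3 -m handwheel '[[[0,0,0,0,0,0,25],[0,0,0,0,0,0,25],[0,0,0,0,0,0,25],[0,0,0,0,0,-0.04,25],[0,0,0,0,0,-0.12,25]]]' 30
python3 -c "
from h import *
togo(516.5,-368,150,180)"
```

```text
time: 2.75
ee_pos: [551.7, 95.5, 29.7]
eef_rot: [-3.141, 0.005, 3.14]
wrist_force: [-1.6, -0.1, 6.1]
finger_gap: 33.2
finger_force: 29.5
time: 3.38
ee_pos: [548.3, 95.7, 116.6]
eef_rot: [3.141, -0.003, 3.14]
wrist_force: [1.5, -0.6, -0.7]
finger_gap: 33.2
finger_force: 30.4
turn [ 0.    -0.001 -0.001] shift [ 0.0414 -0.6184 -0.0445] | at [548.3  95.7 116.6] yaw 179.9 gap 33.2 t 3.38
```

```bash
python3 -m handwheel '[[[0,0,0,0.005,-0.05,-0.02,25],[0,0,0,0.01,-0.125,-0.04,25],[0,0,0,0.02,-0.2,-0.044,25],[0,0,0,0.025,-0.275,-0.044,25],[0,0,0,0.03,-0.35,-0.044,25]]]' >/dev/null
python3 -m handwheel '[[[0,0,0,0.003,-0.075,0,25],[0,0,0,0.006,-0.15,0,25],[0,0,0,0.009,-0.22,0,25],[0,0,0,0.0114,-0.268,0,25],[0,0,0,0.0114,-0.268,0,25]]]' 
python3 -c "
from h import *
togo(516.5,-368,70,180)
shot('wrist','w3');a=cv2.imread('pics/w3.png');cv2.imwrite('pics/w3b.png',cv2.resize(a,(768,576),interpolation=cv2.INTER_CUBIC))"
```

```text
time: 4.62
ee_pos: [517.3, -370.6, 150.5]
eef_rot: [-3.14, 0.001, 3.137]
wrist_force: [0.8, 1.0, 0.3]
finger_gap: 33.6
finger_force: 30.4
turn [-0.001  0.001 -0.002] shift [0.0012 0.0037 0.1073] | at [ 517.3 -370.6  150.5] yaw 179.7 gap 33.6 t 4.62
```

View pics/w3b.png

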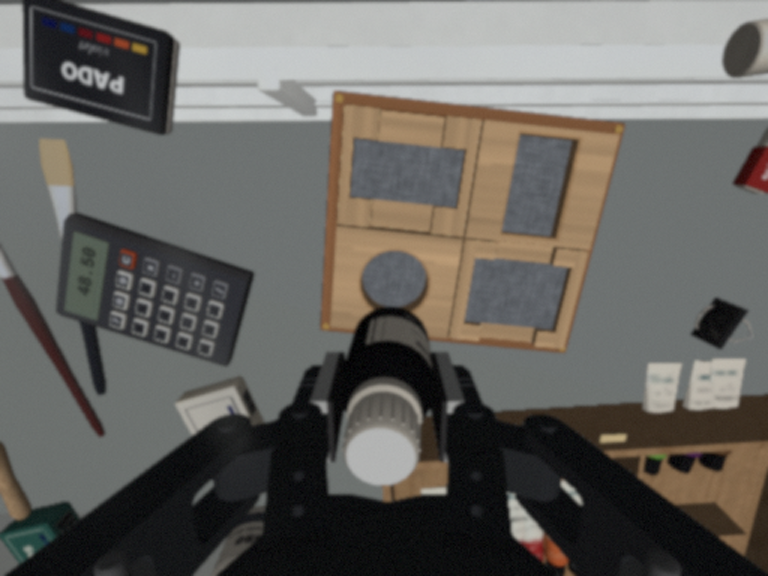

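Wrist view (768x576): well centre about (395,281), stamp pocket (540,185), tin pocket (515,295), eraser pocket (408,173).

```bash
python3 - <<'E'
from h import *
d=json.load(open("pics/w3.json"));W=lambda uv,z:ray(d,crop(uv,(0,0),1.5),z)
p=W([(361,281),(428,281),(395,249),(395,313)],30);print("well",p.round(1).tolist(),p.mean(0).round(1))
quad("tray",W([(336,93),(622,124),(566,350),(325,327)],18))
quad("stamp",W([(522,133),(577,138),(557,238),(503,233)],30))
quad("tin",W([(472,258),(569,264),(555,331),(467,325)],23))
quad("eras",W([(354,139),(466,150),(460,208),(350,197)],23))
E
```

```text
well [[514.7, -389.4, 30.0], [514.9, -343.5, 30.0], [492.6, -366.1, 30.0], [538.2, -366.1, 30.0]] [ 515.1 -366.3   30. ]
tray c [ 484.5 -319.7] [(182.1, 84.1), (158.9, -5.3), (182.7, -96.1), (158.1, 174.5)]
stamp c [ 453.1 -274.2] [(34.2, 84.9), (61.9, -4.2), (36.2, -95.5), (61.7, 174.0)]
tin c [ 527.8 -280.1] [(67.7, 86.2), (50.4, -3.9), (64.9, -94.4), (49.9, 179.3)]
eras c [ 444.8 -357.9] [(71.5, 84.5), (36.3, -3.1), (73.3, -95.8), (35.9, 174.1)]
```

```bash
python3 -m handwheel '[[[0,0,0,0.001,0.003,0.05,25],[0,0,0,0.001,0.003,0.1,25],[0,0,0,0.001,0.003,0.115,25],[0,0,0,0.001,0.003,0.115,25],[0,0,0,0.001,0.003,0.115,25]]]' 
python3 -c "
from h import *
togo(516,-367,39,180)
shot('wrist','w4');a=cv2.imread('pics/w4.png');b=a[150:,120:400];b=cv2.resize(b,None,fx=2.5,fy=2.5,interpolation=cv2.INTER_CUBIC);shot('scene','s4');c=cv2.imread('pics/s4.png')[170:320,225:375];c=cv2.resize(c,None,fx=3,fy=3,interpolation=cv2.INTER_CUBIC)
b=cv2.resize(b,(350,292));o=np.zeros((450,800,3),np.uint8);o[:292,:350]=b;o[:450,350:800]=c;cv2.imwrite('pics/m4.png',o)"
```

```text
time: 5.3
ee_pos: [517.9, -366.1, 65.2]
eef_rot: [-3.14, 0.002, 3.14]
wrist_force: [0.2, -0.1, -0.0]
finger_gap: 33.4
finger_force: 30.4
turn [-0.001  0.001 -0.001] shift [ 0.0026 -0.0012  0.0349] | at [ 517.9 -366.1   65.2] yaw 179.9 gap 33.4 t 5.3
```

View pics/m4.png

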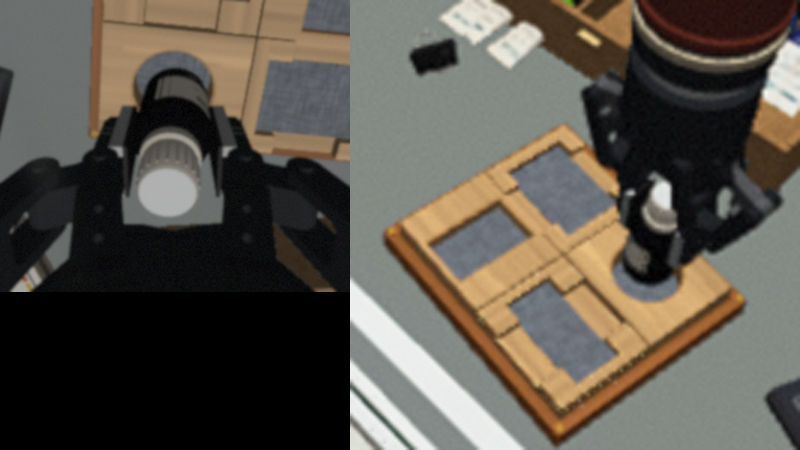

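The bottle hangs over the round well, with its base at (648,270) in the mosaic and the well centre at about (648,277). Lower it.

```bash
python3 -m handwheel '[[[0,0,0,0.0015,0,0.01,25],[0,0,0,0.0015,0,0.02,25],[0,0,0,0.0015,0,0.03,25],[0,0,0,0.0015,0,0.035,25],[0,0,0,0.0015,0,0.035,25]]]'
```

```text
time: 6.02
ee_pos: [516.4, -365.1, 39.3]
eef_rot: [3.142, 0.001, 3.141]
wrist_force: [-5.7, 9.2, 22.8]
finger_gap: 33.1
finger_force: 32.1
```

```bash
python3 -m handwheel '[[[0,0,0,0,0,-0.001,25],[0,0,0,0,0,-0.001,36],[0,0,0,0,0,-0.001,45],[0,0,0,0,0,-0.001,55],[0,0,0,0,0,-0.001,55]]]'
python3 -m handwheel '[[[0,0,0,0,0,-0.05,55],[0,0,0,0,0,-0.11,55],[0,0,0,-0.05,0.06,-0.14,55],[0,0,0,-0.1,0.12,-0.14,60],[0,0,0,-0.13,0.19,-0.14,60]]]'
python3 -c "
from h import *
shot('scene','s5');c=cv2.imread('pics/s5.png')[190:320,225:375];cv2.imwrite('pics/s5b.png',cv2.resize(c,None,fx=3,fy=3,interpolation=cv2.INTER_CUBIC))
togo(666,95,140,172.5)"
```

```text
time: 6.65
ee_pos: [515.7, -365.4, 37.2]
eef_rot: [3.141, -0.0, 3.14]
wrist_force: [-0.4, -0.3, 0.6]
finger_gap: 55.0
finger_force: 0.0
time: 7.28
ee_pos: [614.9, -222.1, 142.7]
eef_rot: [-3.141, 0.001, 3.139]
wrist_force: [0.4, -0.5, -0.5]
finger_gap: 60.2
finger_force: 0.0
turn [0.001 0.    0.064] shift [-0.0671  0.4134  0.0046] | at [ 616.5 -215.2  142.5] yaw -179.8 gap 59.8 t 7.33
```

View pics/s5b.png

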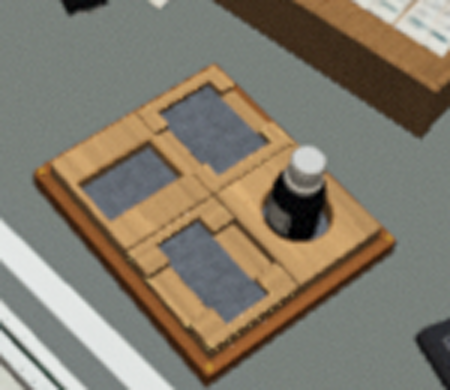

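```bash
python3 -c "
from h import *
d=json.load(open('pics/scene0.json'))
print(ray(d,crop([(487,160),(650,245),(395,232),(575,360)],(0,0),1.5625),50).round())"
python3 -m handwheel '[[[0,0,0.02,-0.01,0.08,0,60],[0,0,0.04,-0.02,0.16,0,60],[0,0,0.062,-0.04,0.24,0,60],[0,0,0.062,-0.055,0.32,0,60],[0,0,0.062,-0.067,0.405,0,60]]]'
python3 -m handwheel '[[[0,0,0,0,0,0,60],[0,0,0,0,0,0,60],[0,0,0,0,0,0,60],[0,0,0,0,0,0,60],[0,0,0,0,0,0,60]]]' >/dev/null
python3 -c "
from h import *
togo(666,95,3,172.5)
d=shot('wrist','w6');a=cv2.imread('pics/w6.png');cv2.imwrite('pics/w6b.png',cv2.resize(a[200:340,190:330],None,fx=4,fy=4,interpolation=cv2.INTER_CUBIC))"
```

```text
[[ 859.  -21.   50.]
 [ 886. -330.   50.]
 [ 618.  -50.   50.]
 [ 626. -387.   50.]]
time: 7.95
ee_pos: [664.3, 80.5, 142.5]
eef_rot: [3.142, 0.0, 3.01]
wrist_force: [1.6, 0.0, -0.4]
finger_gap: 59.9
finger_force: 0.0
turn [ 0.     0.    -0.001] shift [0.0005 0.0231 0.1861] | at [664.1  77.8 142.6] yaw 172.4 gap 59.8 t 8.57
```

View pics/w6b.png

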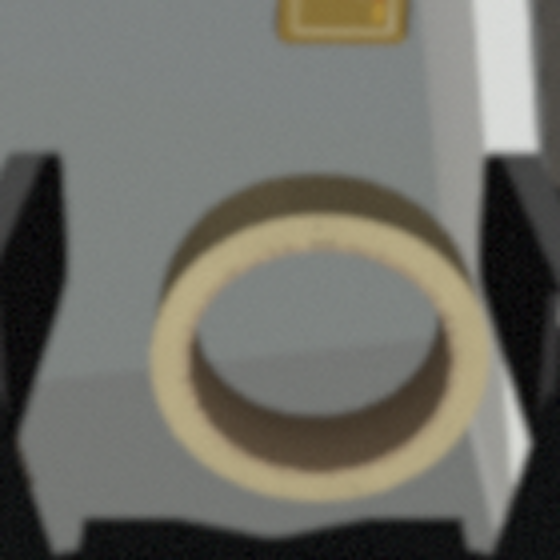

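```bash
python3 -m handwheel '[[[0,0,0,0,0.015,0,60],[0,0,0,0,0.023,0.05,60],[0,0,0,0,0.023,0.07,60],[0,0,0,0,0.023,0.07,60],[0,0,0,0,0.023,0.07,60]]]' 40
python3 -c "
from h import *
d=json.load(open('pics/w6.json'));p=ray(d,crop([(281,40),(407,43)],(190,200),4),14);print(p.round(1),p.mean(0).round(1))
togo(666,95,3,172.5)
d=shot('wrist','w7');a=cv2.imread('pics/w7.png');cv2.imwrite('pics/w7b.png',cv2.resize(a[80:330,130:380],None,fx=2.4,fy=2.4,interpolation=cv2.INTER_CUBIC))"
```

```text
time: 9.25
ee_pos: [666.9, 95.6, 91.3]
eef_rot: [3.141, 0.002, 3.01]
wrist_force: [-0.7, -0.3, 0.3]
finger_gap: 59.6
finger_force: 0.0
[[689.2  76.   14. ]
 [694.6 109.9  14. ]] [691.9  92.9  14. ]
turn [ 0.     0.001 -0.   ] shift [ 0.0013 -0.001   0.1178] | at [666.9  95.6  91.3] yaw 172.5 gap 59.6 t 9.25
```

View pics/w7b.png

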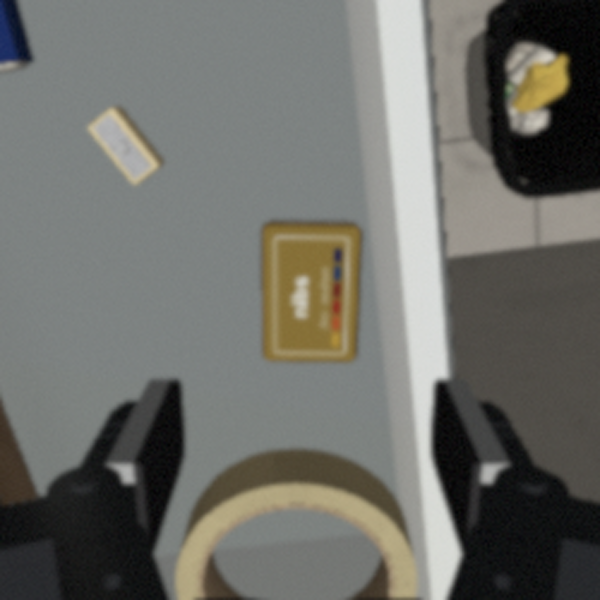

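```bash
python3 -c "
from h import *
d=json.load(open('pics/w7.json'));quad('tin',ray(d,crop([(262,223),(361,223),(358,360),(263,359)],(130,80),2.4),14))"
python3 -m handwheel '[[[0,0,0,0.001,0,0.06,60],[0,0,0,0.001,0,0.1,60],[0,0,0,0.001,0,0.117,60],[0,0,0,0.001,0,0.117,60],[0,0,0,0.001,0,0.117,60]]]' 40
```

```text
tin c [665.7  96.3] [(34.9, 82.5), (52.9, -7.3), (35.9, -98.2), (52.5, 171.6)]
time: 9.93
ee_pos: [666.9, 95.8, 4.3]
eef_rot: [3.141, 0.003, 3.01]
wrist_force: [0.2, -0.3, -0.2]
finger_gap: 60.0
finger_force: 0.0
```

```bash
python3 -m handwheel '[[[0,0,0,0,0,0.001,25],[0,0,0,0,0,0.001,25],[0,0,0,0,0,0.001,25],[0,0,0,0,0,0.001,25],[0,0,0,0,0,0.001,25]]]' 40
python3 -m handwheel '[[[0,0,0,0,0,-0.03,25],[0,0,0,0,0,-0.1,25],[0,0,0,0,0,-0.15,25],[0,0,0,0,0,-0.16,25],[0,0,0,0,0,-0.16,25]]]'
python3 -c "
from h import *
togo(526,-282,124,84.5)"
```

```text
time: 10.55
ee_pos: [666.5, 95.9, 2.9]
eef_rot: [3.141, 0.002, 3.01]
wrist_force: [-1.1, 0.3, 6.3]
finger_gap: 34.4
finger_force: 41.0
time: 11.18
ee_pos: [665.6, 95.8, 121.4]
eef_rot: [3.142, 0.0, 3.01]
wrist_force: [-0.7, 0.4, -0.5]
finger_gap: 34.9
finger_force: 40.3
turn [0.    0.    0.733] shift [ 0.1185 -0.5238 -0.0036] | at [665.6  95.8 121.4] yaw 172.5 gap 34.9 t 11.18
```

```bash
python3 -m handwheel '[[[0,0,0.08,0.012,-0.05,0,25],[0,0,0.165,0.03,-0.12,0,25],[0,0,0.25,0.045,-0.19,0,25],[0,0,0.33,0.06,-0.26,0,25],[0,0,0.415,0.075,-0.33,0,25]]]' >/dev/null
python3 -c "
from h import *
togo(526,-282,124,84.5)"
```

```text
turn [-0.001 -0.001  0.315] shift [-0.1212 -0.1549 -0.0064] | at [ 575.5 -143.1  119.2] yaw 122.3 gap 34.6 t 11.8
```

```bash
python3 -m handwheel '[[[0,0,0.08,-0.04,-0.05,0,25],[0,0,0.16,-0.08,-0.1,0,25],[0,0,0.24,-0.11,-0.14,0,25],[0,0,0.315,-0.1212,-0.1549,0,25],[0,0,0.315,-0.1212,-0.1549,0,25]]]' >/dev/null
python3 -c "
from h import *
togo(526,-282,50,84.5)
d=shot('wrist','w8');a=cv2.imread('pics/w8.png');cv2.imwrite('pics/w8b.png',cv2.resize(a,(768,576),interpolation=cv2.INTER_CUBIC))"
```

```text
turn [-0.001 -0.001  0.003] shift [-0.001  -0.0016  0.0926] | at [ 527.4 -281.5  119.5] yaw 84.8 gap 34.6 t 12.43
```

View pics/w8b.png

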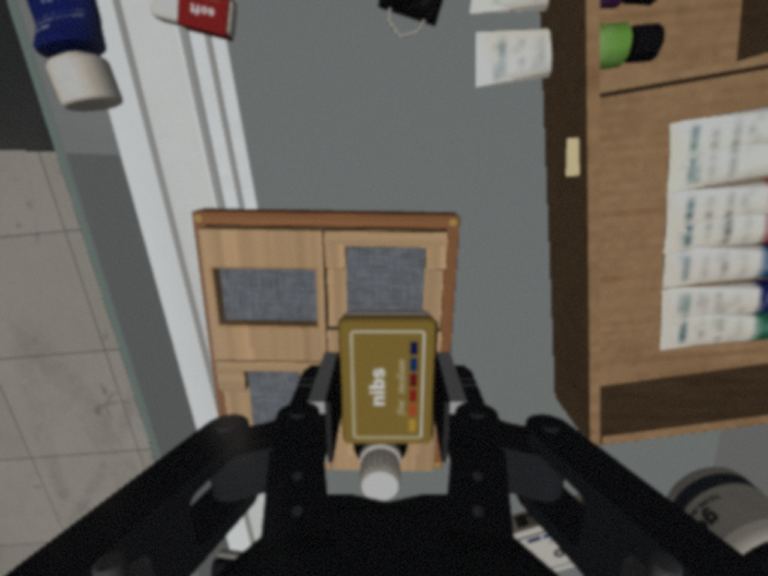

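The tin sits square in the fingers, centre (387,380). The tray's far edge runs from (197,215) to (456,215). Check it against the tray estimate.

```bash
python3 -m handwheel '[[[0,0,0.003,-0.001,-0.0016,0.04,25],[0,0,0.003,-0.001,-0.0016,0.08,25],[0,0,0.003,-0.001,-0.0016,0.095,25],[0,0,0.003,-0.001,-0.0016,0.095,25],[0,0,0.003,-0.001,-0.0016,0.095,25]]]' >/dev/null
python3 -c "
from h import *
d=json.load(open('pics/w8.json'));W=lambda uv,z:ray(d,crop(uv,(0,0),1.5),z)
print(W([(197,215),(456,215)],18).round(1),'exp 412.6,-219.5 / 574.8,-235')
print(W([(346,247),(424,247)],23).round(1));quad('st',W([(216,268),(316,268),(317,323),(223,323)],30))
togo(526,-282,25,84.5)
d=shot('wrist','w9');shot('scene','s9');a=cv2.imread('pics/w9.png')[100:320,130:380];c=cv2.imread('pics/s9.png')[190:320,225:375]
o=np.zeros((450,800,3),np.uint8);o[:352,:400]=cv2.resize(a,(400,352),interpolation=cv2.INTER_CUBIC);o[:347,400:]=cv2.resize(c,(400,347),interpolation=cv2.INTER_CUBIC);cv2.imwrite('pics/m9.png',o)"
```

```text
[[ 417.4 -222.3   18. ]
 [ 573.4 -236.4   18. ]] exp 412.6,-219.5 / 574.8,-235
[[ 505.4 -248.9   23. ]
 [ 552.6 -253.2   23. ]]
st c [ 455.1 -273.6] [(59.9, -5.1), (35.4, -97.2), (58.8, 174.9), (35.4, 84.5)]
turn [0.001 0.    0.001] shift [ 0.0001 -0.0028  0.0353] | at [ 528.  -282.2   51.5] yaw 84.6 gap 34.4 t 13.1
```

View pics/m9.png

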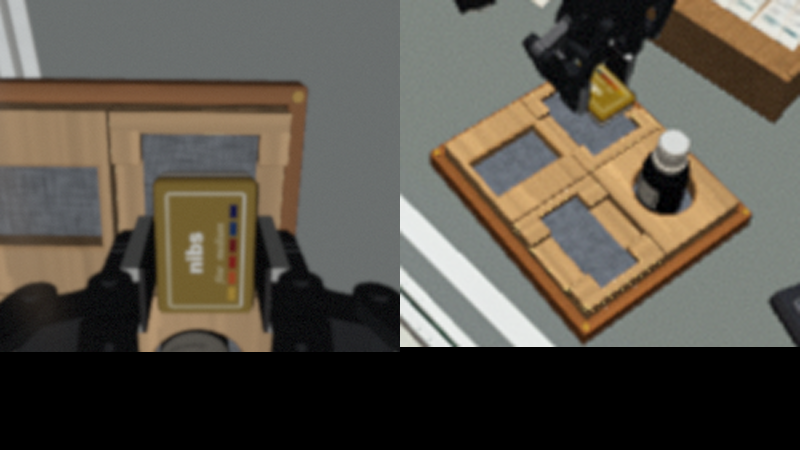

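```bash
python3 -c "
from h import *
d=json.load(open('pics/w9.json'));W=lambda uv,z:ray(d,crop(uv,(130,100),1.6),z)
p=W([(142,136),(256,137)],23);print('pocket far edge',p.round(1),p.mean(0))
quad('tin',W([(154,180),(257,180),(256,310),(158,310)],63))
p=W([(112,111),(292,113)],30);print('block edge',p.round(1),p.mean(0).round(1))
"
```

```text
pocket far edge [[ 505.1 -249.9   23. ]
 [ 552.4 -254.9   23. ]] [ 528.75764844 -252.4255757    23.        ]
tin c [ 528.8 -282. ] [(34.1, -5.5), (51.3, -93.7), (36.0, 174.5), (51.2, 84.1)]
block edge [[ 496.  -236.9   30. ]
 [ 566.4 -244.4   30. ]] [ 531.2 -240.7   30. ]
```

```bash
python3 -m handwheel '[[[0,0,0,-0.002,-0.003,0.01,25],[0,0,0,-0.002,-0.003,0.02,25],[0,0,0,-0.002,-0.003,0.03,25],[0,0,0,-0.002,-0.003,0.034,25],[0,0,0,-0.002,-0.003,0.034,25]]]'
```

```text
time: 13.82
ee_pos: [524.7, -283.1, 25.9]
eef_rot: [-3.141, -0.0, 1.475]
wrist_force: [-8.0, 3.9, 15.3]
finger_gap: 34.8
finger_force: 42.0
```

```bash
python3 -m handwheel '[[[0,0,0,0,0,0,37],[0,0,0,0,0,0,39],[0,0,0,0,0,0,40],[0,0,0,0,0,0,40],[0,0,0,0,0,0,40]]]'
python3 -m handwheel '[[[0,0,0,0,0,-0.02,40],[0,0,0,0,0,-0.07,40],[0,0,0,0,0,-0.13,45],[0,0,0,0.03,0,-0.14,60],[0,0,0,0.09,0,-0.14,60]]]'
python3 -c "
from h import *
shot('scene','s10');togo(546,-1,110,181.5)
d=shot('wrist','w10');a=cv2.imread('pics/w10.png')[180:330,160:360];c=cv2.imread('pics/s10.png')[190:320,225:375]
o=np.zeros((350,800,3),np.uint8);o[:300,:400]=cv2.resize(a,(400,300),interpolation=cv2.INTER_CUBIC);o[:347,400:]=cv2.resize(c,(400,347),interpolation=cv2.INTER_CUBIC);cv2.imwrite('pics/m10.png',o)"
```

```text
time: 14.45
ee_pos: [524.9, -283.3, 24.7]
eef_rot: [-3.142, -0.0, 1.475]
wrist_force: [-0.6, 0.0, 0.4]
finger_gap: 39.9
finger_force: 0.0
time: 15.08
ee_pos: [531.9, -216.4, 131.3]
eef_rot: [3.139, 0.001, 1.473]
wrist_force: [0.0, 0.4, -1.2]
finger_gap: 60.2
finger_force: 0.0
turn [ 0.001 -0.001 -0.807] shift [ 0.2795 -0.0073  0.028 ] | at [ 531.8 -210.3  130.5] yaw 84.6 gap 59.6 t 15.12
```

View pics/m10.png

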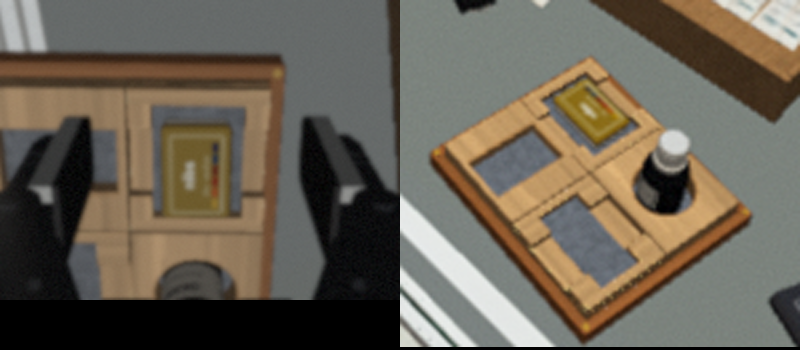

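The tin lies flat inside its pocket. Next is the blue (large) eraser.

```bash
python3 -m handwheel '[[[0,0,-0.08,0.06,0,0,60],[0,0,-0.165,0.12,0,0,60],[0,0,-0.25,0.18,-0.003,0.01,60],[0,0,-0.33,0.24,-0.006,0.02,60],[0,0,-0.415,0.2795,-0.0073,0.028,60]]]' >/dev/null
python3 -c "
from h import *
togo(546,-1,90,181.5)"
```

```text
turn [ 0.   -0.   -0.39] shift [0.0031 0.004  0.0245] | at [545.5  -4.8 108.4] yaw 134.7 gap 60.1 t 15.8
```

```bash
python3 -m handwheel '[[[0,0,-0.08,0.0031,0.004,0,60],[0,0,-0.165,0.0031,0.004,0.01,60],[0,0,-0.25,0.0031,0.004,0.02,60],[0,0,-0.33,0.0031,0.004,0.025,50],[0,0,-0.39,0.0031,0.004,0.025,50]]]' >/dev/null
python3 -c "
from h import *
togo(546,-1,3,181.5)
d=shot('wrist','w11');a=cv2.imread('pics/w11.png');cv2.imwrite('pics/w11b.png',cv2.resize(a[80:330,130:380],None,fx=2.4,fy=2.4,interpolation=cv2.INTER_CUBIC))"
```

```text
turn [ 0.    -0.    -0.001] shift [-0.0002  0.0025  0.1152] | at [546.   -2.9  89.4] yaw -178.6 gap 50.1 t 16.43
```

View pics/w11b.png

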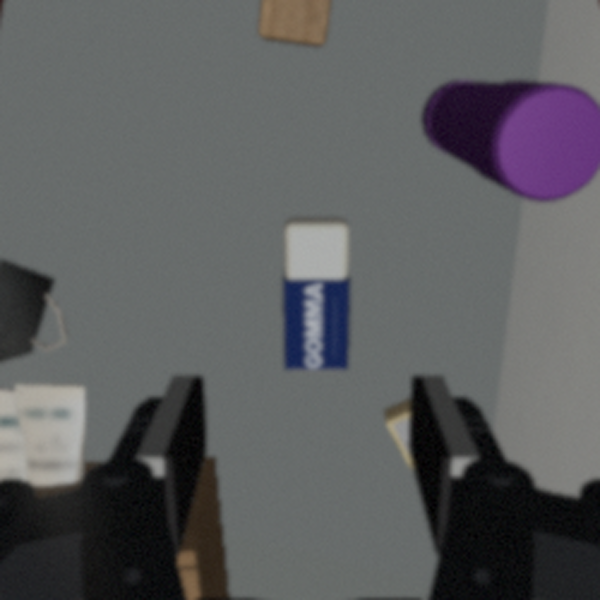

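```bash
python3 -c "
from h import *
d=json.load(open('pics/w11.json'));W=lambda uv,z:ray(d,crop(uv,(130,80),2.4),z)
quad('er',W([(285,219),(349,219),(349,368),(284,369)],14));print('sharp',W([(385,410),(410,400),(410,465)],5).round(1))"
```

```text
er c [ 5.448e+02 -3.000e-01] [(22.3, 91.4), (57.1, 2.5), (24.4, -87.6), (57.5, -179.6)]
sharp [[595.3  28.6   5. ]
 [590.6  38.3   5. ]
 [620.5  40.5   5. ]]
```

```bash
python3 -m handwheel '[[[0,0,0,0.001,0.0033,0.05,50],[0,0,0,0.001,0.0033,0.1,50],[0,0,0,0.001,0.0033,0.115,50],[0,0,0,0.001,0.0033,0.115,50],[0,0,0,0.001,0.0033,0.115,15]]]' 35
python3 -m handwheel '[[[0,0,0,0,0,0.0,15],[0,0,0,0,0,0.0,15],[0,0,0,0,0,0.0,15],[0,0,0,0,0,0.0,15],[0,0,0,0,0,-0.04,15]]]'
python3 -c "
from h import *
togo(445,-359.5,125,84.5)"
```

```text
time: 17.1
ee_pos: [546.9, -0.9, 5.4]
eef_rot: [-3.141, 0.002, -3.123]
wrist_force: [-0.1, 0.4, 0.5]
finger_gap: 33.1
finger_force: 0.0
time: 17.73
ee_pos: [544.4, -0.4, 32.9]
eef_rot: [3.141, -0.003, -3.123]
wrist_force: [0.3, 0.6, 0.5]
finger_gap: 22.8
finger_force: 34.4
turn [-0.001 -0.001  0.805] shift [ 0.142  -0.4761 -0.1228] | at [ 5.444e+02 -4.000e-01  3.290e+01] yaw -178.9 gap 22.8 t 17.73
```

```bash
python3 -m handwheel '[[[0,0,0,0,0,-0.07,15],[0,0,0.08,0.01,-0.04,-0.12,15],[0,0,0.165,0.03,-0.12,-0.1228,15],[0,0,0.25,0.06,-0.19,-0.1228,15],[0,0,0.335,0.08,-0.27,-0.1228,15]]]' >/dev/null
python3 -c "
from h import *
togo(445,-359.5,125,84.5)"
```

```text
turn [0.001 0.001 0.467] shift [-0.0845 -0.1957  0.0027] | at [ 489.2 -205.9  127. ] yaw 140.6 gap 23.0 t 18.35
```

```bash
python3 -m handwheel '[[[0,0,0.08,-0.02,-0.05,0,15],[0,0,0.16,-0.045,-0.1,0,15],[0,0,0.25,-0.065,-0.15,0,15],[0,0,0.335,-0.0845,-0.1957,0,15],[0,0,0.42,-0.0845,-0.1957,0,15]]]' >/dev/null
python3 -c "
from h import *
togo(445,-359.5,50,84.5)"
```

```text
turn [0.    0.001 0.046] shift [ 0.0018 -0.0007  0.1019] | at [ 445.5 -360.8  126.4] yaw 90.0 gap 23.3 t 18.98
```

```bash
python3 -m handwheel '[[[0,0,0.046,0.0018,-0.0007,0.02,15],[0,0,0.046,0.0018,-0.0007,0.06,15],[0,0,0.046,0.0018,-0.0007,0.1,15],[0,0,0.046,0.0018,-0.0007,0.1,15],[0,0,0.046,0.0018,-0.0007,0.1,15]]]' >/dev/null
python3 -c "
from h import *
togo(445,-359.5,25,84.5)
d=shot('wrist','w12');a=cv2.imread('pics/w12.png')[100:320,130:380];cv2.imwrite('pics/w12b.png',cv2.resize(a,(625,550),interpolation=cv2.INTER_CUBIC))"
```

```text
turn [0.001 0.001 0.004] shift [-0.0028 -0.0015  0.0366] | at [ 446.3 -357.4   52.5] yaw 85.0 gap 23.1 t 19.6
```

View pics/w12b.png

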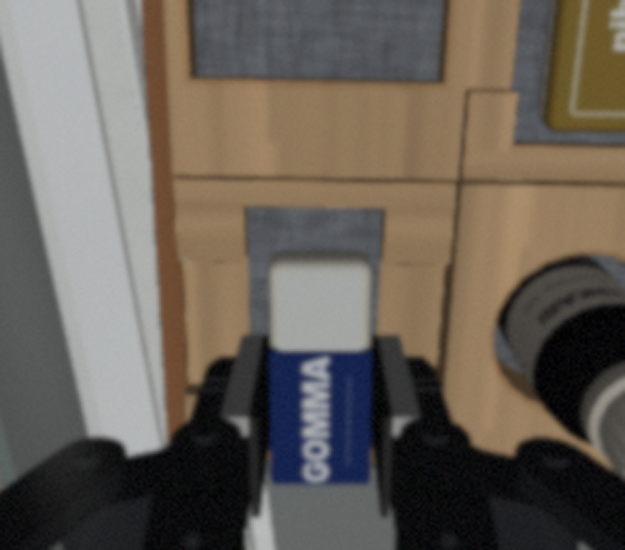

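The eraser sits square in the fingers above its pocket, with the far pocket edge at (247,208)–(384,208) and the eraser quad at (270,258)–(370,483). I have now gone over the 14-picture allowance (this is the 16th), so I'll view no more and work from numbers only.

```bash
python3 -c "
from h import *
d=json.load(open('pics/w12.json'));W=lambda uv,z:ray(d,crop(uv,(130,100),2.5),z)
p=W([(247,208),(384,208)],23);print(p.round(1));u=np.array([.096,.995]);print('c from pocket',(p.mean(0)[:2]-35*u).round(1))
p=W([(175,178),(462,181)],30);print(p.round(1),'c from block',(p.mean(0)[:2]-42*u).round(1))
quad('er',W([(270,258),(372,258),(370,483),(272,483)],62))"
```

```text
[[ 429.7 -324.8   23. ]
 [ 466.2 -328.1   23. ]]
c from pocket [ 444.6 -361.3]
[[ 413.4 -313.6   30. ]
 [ 485.8 -320.8   30. ]] c from block [ 445.6 -359. ]
er c [ 446.8 -355.4] [(21.7, -5.1), (56.9, -94.1), (23.4, 174.9), (56.9, 84.1)]
```

```bash
python3 -m handwheel '[[[0,0,0.003,-0.006,-0.0015,0.005,15],[0,0,0.003,-0.006,-0.0015,0.015,15],[0,0,0.003,-0.006,-0.0015,0.025,15],[0,0,0.003,-0.006,-0.0015,0.035,15],[0,0,0.003,-0.006,-0.0015,0.035,15]]]'
```

```text
time: 20.27
ee_pos: [444.8, -362.1, 26.3]
eef_rot: [3.14, 0.002, 1.477]
wrist_force: [-3.6, 2.3, 14.3]
finger_gap: 23.1
finger_force: 40.1
```

```bash
python3 -m handwheel '[[[0,0,0,0,0,0,26],[0,0,0,0,0,0,30],[0,0,0,0,0,0,32],[0,0,0,0,0,0,32],[0,0,0,0,0,0,32]]]'
python3 -m handwheel '[[[0,0,0,0,0,-0.02,32],[0,0,0,0,0,-0.07,32],[0,0,0,0,0,-0.13,45],[0,0,0,0.02,0,-0.14,50],[0,0,0,0.08,0,-0.14,50]]]'
python3 -c "
from h import *
togo(432,-8,150,175)
d=shot('wrist','w13');a=cv2.imread('pics/w13.png')
hsv=cv2.cvtColor(a,cv2.COLOR_BGR2HSV)
# eraser blue sleeve & white end near expected
u=np.array([.096,.995]);v=np.array([.995,-.096]);c=np.array([445,-360.])
for z in(37,):
  print('expected px corners',proj(d,[np.r_[c+i*29*u+j*12*v,z] for i,j in((1,-1),(1,1),(-1,1),(-1,-1))]).round(0).tolist())
m=cv2.inRange(hsv,(105,100,30),(125,255,255));n,l,s,k=cv2.connectedComponentsWithStats(m)
print([(s[i].tolist(),k[i].round(0).tolist()) for i in range(1,n) if s[i,4]>100])
m=cv2.inRange(hsv,(105,100,30),(125,255,255))
"
```

```text
time: 20.9
ee_pos: [444.2, -361.1, 24.5]
eef_rot: [-3.142, -0.0, 1.477]
wrist_force: [-0.2, -0.3, 0.0]
finger_gap: 32.0
finger_force: 0.0
time: 21.52
ee_pos: [450.2, -302.3, 131.1]
eef_rot: [3.14, 0.002, 1.475]
wrist_force: [-0.4, 0.9, 0.0]
finger_gap: 49.9
finger_force: 0.0
turn [ 0.     0.001 -0.754] shift [ 0.3882 -0.0617 -0.026 ] | at [ 450.2 -302.3  131.1] yaw 84.5 gap 49.9 t 21.52
expected px corners [[245.0, 225.0], [270.0, 225.0], [269.0, 277.0], [246.0, 277.0]]
[([247, 247, 7, 29, 200], [250.0, 261.0]), ([261, 247, 9, 29, 259], [265.0, 261.0])]
```

The eraser's sleeve is exactly where it is expected in the pocket. Now the stamp, at the same yaw, since its long side is already parallel to the insert's y.

```bash
python3 -m handwheel '[[[0,0,0,0.07,-0.012,-0.02,50],[0,0,0,0.15,-0.025,-0.026,50],[0,0,0,0.23,-0.038,-0.026,50],[0,0,0,0.31,-0.05,-0.026,50],[0,0,0,0.375,-0.06,-0.026,50]]]' >/dev/null
python3 -m handwheel '[[[0,0,0,0.012,0,0,50],[0,0,0,0.012,0,0,50],[0,0,0,0.012,0,0,50],[0,0,0,0.012,0,0,50],[0,0,0,0.012,0,0,50]]]' >/dev/null
python3 -c "
from h import *
d=json.load(open('pics/w11.json'));p=ray(d,crop([(261,40),(326,45)],(130,80),2.4),15);print('foot far edge',p.round(1),'centre',(p.mean(0)[:2]-25*np.array([.996,-.087])).round(1))
togo(432.5,-8,39,84.5)
d=shot('wrist','w14');a=cv2.imread('pics/w14.png');hsv=cv2.cvtColor(a,cv2.COLOR_BGR2HSV)
pk=proj(d,[[432.5,-8,72],[432.5,-8,15]]).round(0);print(pk.tolist(),a[int(pk[0,1]),int(pk[0,0])],hsv[int(pk[0,1]),int(pk[0,0])])
m=cv2.inRange(hsv,(5,70,50),(22,255,255));m=cv2.morphologyEx(m,cv2.MORPH_OPEN,np.ones((3,3)));n,l,s,k=cv2.connectedComponentsWithStats(m)
for i in range(1,n):
  if s[i,4]>150: print(s[i].tolist(),k[i].round(0).tolist())
i=max(range(1,n),key=lambda i:s[i,4]*(np.hypot(*(k[i]-pk[0]))<60))
ys=slice(s[i,1],s[i,1]+s[i,3])
for y in range(s[i,1],s[i,1]+s[i,3],3):
  x=np.where(l[y]==i)[0];print(y,x.min(),x.max(),len(x))
"
```

```text
foot far edge [[ 4.581e+02 -2.060e+01  1.500e+01]
 [ 4.591e+02  2.000e-01  1.500e+01]] centre [433.7  -8.1]
turn [-0. -0.  0.] shift [0.0013 0.0002 0.1467] | at [432.3  -9.  149. ] yaw 84.5 gap 49.9 t 22.82
[[258.0, 202.0], [258.0, 185.0]] [ 86 110 131] [ 16  88 131]
[181, 67, 10, 133, 836] [185.0, 133.0]
[237, 174, 45, 39, 1272] [259.0, 190.0]
[449, 183, 63, 165, 6596] [482.0, 258.0]
[432, 191, 28, 13, 219] [446.0, 196.0]
[350, 334, 30, 50, 840] [365.0, 357.0]
174 239 260 18
177 237 281 45
180 237 281 45
183 237 281 45
186 237 280 44
189 238 280 43
192 238 280 43
195 247 271 25
198 247 271 25
201 247 271 25
204 247 270 24
207 249 269 21
210 252 266 15
```

```bash
python3 -c "
from h import *
d=json.load(open('pics/w14.json'));print(ray(d,[(259,200.3)],72).round(1),ray(d,[(259,183.9)],15).round(1))"
python3 -m handwheel '[[[0,0,0,0.002,0.001,0.05,50],[0,0,0,0.002,0.001,0.1,50],[0,0,0,0.002,0.001,0.147,50],[0,0,0,0.002,0.001,0.147,50],[0,0,0,0.002,0.001,0.147,50]]]' 30
python3 -m handwheel '[[[0,0,0,0,0,0,15],[0,0,0,0,0,0,15],[0,0,0,0,0,0,15],[0,0,0,0,0,0,15],[0,0,0,0,0,0,15]]]' 30
```

```text
[[433.8  -6.5  72. ]] [[434.   -7.3  15. ]]
time: 23.5
ee_pos: [433.8, -7.2, 40.2]
eef_rot: [3.14, 0.0, 1.477]
wrist_force: [0.2, 0.7, 0.8]
finger_gap: 49.8
finger_force: 0.0
time: 24.12
ee_pos: [434.3, -7.2, 40.5]
eef_rot: [3.139, 0.001, 1.477]
wrist_force: [-0.7, 0.1, 6.6]
finger_gap: 21.2
finger_force: 29.1
```

```bash
python3 -m handwheel '[[[0,0,0,0,0,-0.05,15],[0,0,0,-0.03,0.005,-0.1,15],[0,0,0,-0.1,0.02,-0.1,15],[0,0,0,-0.17,0.035,-0.1,15],[0,0,0,-0.24,0.05,-0.1,15]]]'
python3 -m handwheel '[[[0,0,0,-0.06,0.006,0,15],[0,0,0,-0.113,0.0095,0,15],[0,0,0,-0.113,0.0095,0,15],[0,0,0,-0.113,0.0095,0,15],[0,0,0,-0.113,0.0095,0,15]]]' >/dev/null
cat > m.py <<'E'
from h import *
import sys
z0=float(sys.argv[1])
togo(453,-275.3,58,84.5)
d=shot('wrist',sys.argv[2]);a=cv2.imread(f'pics/{sys.argv[2]}.png');hsv=cv2.cvtColor(a,cv2.COLOR_BGR2HSV)
from bench import read_state
p=np.array(read_state()["ee_pos"]);b=p[2]-z0
u=np.array([.096,.995]);v=np.array([.995,-.096]);
c=np.array([453,-275.3])
print('pocket floor exp px',proj(d,[np.r_[c+i*18.5*u+j*31*v,18] for i,j in((1,-1),(1,1),(-1,1),(-1,-1))]).round(0).tolist())
print('foot top exp px',proj(d,[np.r_[p[:2]+i*12.5*u+j*25*v,b+15] for i,j in((1,-1),(1,1),(-1,1),(-1,-1))]).round(0).tolist())
m=cv2.inRange(hsv,(95,25,40),(125,140,200));m=cv2.morphologyEx(m,cv2.MORPH_OPEN,np.ones((3,3)));n,l,s,k=cv2.connectedComponentsWithStats(m)
print('felt',[(s[i].tolist(),k[i].round(0).tolist()) for i in range(1,n) if s[i,4]>200])
m=cv2.inRange(hsv,(5,70,50),(22,255,255));m=cv2.morphologyEx(m,cv2.MORPH_OPEN,np.ones((3,3)));n,l,s,k=cv2.connectedComponentsWithStats(m)
print('wood',[(s[i].tolist(),k[i].round(0).tolist()) for i in range(1,n) if s[i,4]>200])
E
python3 m.py 40 w15
```

```text
time: 24.75
ee_pos: [454.0, -191.6, 114.8]
eef_rot: [3.14, 0.001, 1.477]
wrist_force: [0.1, -0.5, -0.5]
finger_gap: 21.2
finger_force: 29.5
turn [ 0.    -0.     0.002] shift [-0.0022  0.0002  0.0747] | at [ 453.  -273.6  114.1] yaw 84.7 gap 21.1 t 25.38
pocket floor exp px [[224.0, 179.0], [291.0, 179.0], [290.0, 216.0], [226.0, 216.0]]
foot top exp px [[220.0, 211.0], [295.0, 211.0], [293.0, 244.0], [222.0, 244.0]]
felt []
wood [([478, 0, 34, 301, 4721], [500.0, 183.0]), ([479, 90, 14, 30, 355], [486.0, 105.0]), ([210, 141, 181, 176, 17942], [298.0, 209.0])]
```

```bash
python3 -c "
import cv2,numpy as np
a=cv2.imread('pics/w15.png').astype(int)
rb=a[...,2]-a[...,0]
for y in (185,192,198,205,215,225,235,242): print(y,'R-B x206-310:',' '.join(str(v) for v in rb[y,206:312:3]))
for x in (232,245,272,285): print(x,'y160-262:',' '.join(str(v) for v in rb[160:262:3,x]),'|V',' '.join(str(v) for v in a[160:262:3,x,2]))
"
```

```text
185 R-B x206-310: -3 2 53 57 55 56 24 -7 -9 -8 -8 -7 -8 -8 -7 -8 -7 -7 -7 -7 -6 -7 -7 -9 -8 -6 -7 -8 -5 41 54 55 56 50 53 45
192 R-B x206-310: -3 0 49 56 53 55 26 -8 -8 -8 -8 -7 -8 -8 -7 -8 -7 -7 -7 -6 -8 -7 -8 -7 -7 -7 -6 -8 -5 47 54 54 54 50 52 39
198 R-B x206-310: -2 -2 44 56 54 58 33 -6 -7 -7 -7 -9 -7 -8 -8 -8 -9 -7 -8 -6 -6 -9 -7 -9 -7 -8 -8 -9 -3 49 54 55 54 50 51 28
205 R-B x206-310: 1 -2 40 56 53 57 38 -8 -8 -8 -7 -7 -8 -7 -8 -7 -8 -7 -8 -7 -6 -6 -7 -8 -6 -7 -9 -8 2 53 55 54 52 50 53 18
215 R-B x206-310: 1 -2 29 56 54 38 34 35 38 36 36 38 36 37 36 37 36 34 37 36 35 36 34 34 34 36 34 33 36 53 54 56 52 51 53 1
225 R-B x206-310: -1 0 18 58 54 46 45 46 46 43 44 45 45 41 27 27 25 25 25 24 32 41 43 43 44 43 43 45 44 51 47 52 52 52 57 17
235 R-B x206-310: 0 0 21 58 55 45 43 30 7 5 6 26 46 28 24 23 23 23 22 21 22 39 45 42 11 7 7 14 43 51 47 54 50 53 54 36
242 R-B x206-310: 0 -1 10 55 45 34 29 4 0 -1 -2 22 44 40 20 23 18 20 20 22 22 45 45 40 3 -2 0 0 22 36 31 49 51 52 51 51
232 y160-262: 55 55 54 54 55 55 54 26 -7 -7 -8 -7 -9 -8 -7 -7 -6 18 31 43 44 43 45 44 45 7 1 -1 1 0 0 1 1 0 |V 149 148 148 147 146 146 144 110 81 83 86 85 86 86 87 85 82 59 72 121 123 113 122 126 119 59 53 52 53 52 51 49 42 34
245 y160-262: 53 53 51 53 52 52 53 28 -7 -8 -7 -6 -8 -8 -7 -7 -7 14 31 42 44 42 42 32 27 28 33 41 32 25 24 24 27 44 |V 143 142 141 141 143 142 141 113 83 80 76 80 82 85 85 81 82 57 76 120 124 114 107 82 64 66 84 107 83 58 52 52 61 108
272 y160-262: 54 52 53 51 53 52 51 36 -7 -7 -9 -7 -8 -6 -8 -7 -8 13 30 40 44 44 43 46 46 45 46 47 43 46 23 21 22 37 |V 140 140 141 140 140 140 139 117 83 83 86 83 78 82 82 83 80 55 69 114 122 114 117 128 128 127 118 125 112 121 59 51 55 87
285 y160-262: 51 48 50 50 51 49 50 42 -6 -8 -7 -6 -8 -7 -7 -7 -7 15 28 41 43 45 43 43 42 6 1 0 0 0 0 1 0 1 |V 136 134 136 134 134 136 134 121 85 82 82 79 78 83 86 86 81 56 68 116 123 119 120 121 117 60 53 51 52 51 53 53 52 52
```

```bash
python3 -c "
from h import *
d=json.load(open('pics/w15.json'))
print('top edge',ray(d,[(257,215.3)],89).round(1),ray(d,[(257,210)],74).round(1))
print('rim +y edge',ray(d,[(258,181.5)],30).round(1),'x edges at floor',ray(d,[(224.5,192),(292,192)],18).round(1), ray(d,[(224.5,192),(292,192)],30).round(1))
print('foot x',ray(d,[(219.8,216),(293.3,216)],89).round(1))"
```

```text
top edge [[ 453.5 -264.2   89. ]] [[ 453.3 -266.1   74. ]]
rim +y edge [[ 455.1 -256.1   30. ]] x edges at floor [[ 422.6 -266.5   18. ]
 [ 485.6 -272.3   18. ]] [[ 424.5 -263.    30. ]
 [ 484.4 -268.5   30. ]]
foot x [[ 428.3 -262.4   89. ]
 [ 478.1 -267.    89. ]]
```

```bash
python3 -m handwheel '[[[0,0,0,0.0033,0.001,0.02,15],[0,0,0,0.0033,0.001,0.04,15],[0,0,0,0.0033,0.001,0.06,15],[0,0,0,0.0033,0.001,0.068,15],[0,0,0,0.0033,0.001,0.068,15]]]'
python3 -m handwheel '[[[0,0,0,0,0,0.001,15],[0,0,0,0,0,0.003,15],[0,0,0,0,0,0.005,15],[0,0,0,0,0,0.0065,15],[0,0,0,0,0,0.0065,15]]]'
```

```text
time: 26.05
ee_pos: [453.4, -272.0, 62.2]
eef_rot: [-3.141, -0.001, 1.477]
wrist_force: [0.6, 1.0, -0.4]
finger_gap: 21.6
finger_force: 29.5
time: 26.68
ee_pos: [453.9, -272.6, 58.7]
eef_rot: [3.141, 0.001, 1.477]
wrist_force: [-1.7, 0.5, 5.9]
finger_gap: 21.5
finger_force: 29.9
```

```bash
python3 -m handwheel '[[[0,0,0,0,0,0,28],[0,0,0,0,0,0,36],[0,0,0,0,0,0,42],[0,0,0,0,0,0,42],[0,0,0,0,0,0,42]]]'
python3 -m handwheel '[[[0,0,0,0,0,-0.05,42],[0,0,0,0,0,-0.12,42],[0,0,0,0.05,0,-0.16,42],[0,0,0,0.12,0,-0.18,42],[0,0,0,0.18,0,-0.18,42]]]'
python3 -m handwheel '[[[0,0,0,0,0,0,42],[0,0,0,0,0,0,42],[0,0,0,0,0,0,42],[0,0,0,0,0,0,42],[0,0,0,0,0,0,42]]]'>/dev/null
python3 -c "
from h import *
d=shot('scene','s20');a=cv2.imread('pics/s20.png');h=cv2.cvtColor(a,cv2.COLOR_BGR2HSV)
b=cv2.imread('pics/scene0.png')
def comp(n,m,box,ref=''):
  x0,y0,x1,y1=box;w=np.zeros_like(m);w[y0:y1,x0:x1]=m[y0:y1,x0:x1];k=cv2.connectedComponentsWithStats(w);i=1+np.argmax(k[2][1:,4]);print(n,k[2][i].tolist(),k[3][i].round(1),ref);return
T=(225,190,370,320)
comp('tin',cv2.inRange(h,(20,130,60),(30,255,255)),T,proj(d,[[526,-283.5,37]]).round(1))
comp('sleeve',cv2.inRange(h,(108,130,20),(125,255,255)),T,proj(d,[[445,-360,37],[444,-375,37]]).round(1))
comp('cap',cv2.inRange(h,(0,0,120),(179,40,255)),(300,230,350,275),proj(d,[[516,-367,90],[516,-367,72]]).round(1))
comp('black',cv2.inRange(h,(0,0,0),(179,255,42)),(300,235,350,275),proj(d,[[516,-367,38]]).round(1))
print('knob top exp',proj(d,[[453.4,-275,90]]).round(1),'foot corners exp',proj(d,[np.r_[np.array([453.4,-275])+i*12.5*np.array([.096,.995])+j*25*np.array([.995,-.096]),33] for i,j in((1,-1),(1,1),(-1,1),(-1,-1))]).round(0).tolist())
s=cv2.imread('pics/s9.png');df=(cv2.absdiff(a,s).max(2)>30).astype(np.uint8)*255;comp('stamp diff',df,(235,190,290,265))
# undisturbed: glue, purple, red eraser
for n,bx in(('glue/purple',(145,130,193,175)),('red er',(198,200,226,222))):
  x0,y0,x1,y1=bx;print(n,'mean diff',cv2.absdiff(a,b)[y0:y1,x0:x1].mean().round(2))
w=shot('wrist','w20');aw=cv2.imread('pics/w20.png').astype(int);rb=aw[...,2]-aw[...,0]
c=proj(w,[[453.4,-275,33],[453.4,-275,90]]).round(1);print('wrist foot ctr/knob exp',c.tolist())
"
```

```text
time: 27.3
ee_pos: [453.7, -272.2, 57.9]
eef_rot: [3.142, -0.0, 1.477]
wrist_force: [0.5, 0.5, -0.0]
finger_gap: 42.0
finger_force: 0.0
time: 27.92
ee_pos: [467.0, -136.8, 194.7]
eef_rot: [3.139, 0.001, 1.477]
wrist_force: [0.3, -0.4, 0.6]
finger_gap: 42.0
finger_force: 0.0
tin [283, 219, 28, 25, 310] [296.1 231.4] [[296.2 230.1]]
sleeve [290, 277, 14, 16, 90] [296.4 284.5] [[295.9 277.3]
 [301.3 282.9]]
cap [317, 230, 33, 32, 615] [336.9 240.7] [[327.3 242.6]
 [326.  248.1]]
black [316, 249, 17, 21, 192] [324.3 259.8] [[323.6 258. ]]
knob top exp [[268.9 231.3]] foot corners exp [[254.0, 250.0], [274.0, 238.0], [282.0, 246.0], [262.0, 259.0]]
stamp diff [271, 190, 19, 46, 444] [283.3 211.6] 
glue/purple mean diff 12.67
red er mean diff 6.31
wrist foot ctr/knob exp [[257.6, 280.1], [257.6, 310.8]]
```

```bash
python3 -c "
from h import *
def seg(f,lo,hi,box):
  h=cv2.cvtColor(cv2.imread(f),cv2.COLOR_BGR2HSV);m=cv2.inRange(h,lo,hi);x0,y0,x1,y1=box;w=np.zeros_like(m);w[y0:y1,x0:x1]=m[y0:y1,x0:x1];k=cv2.connectedComponentsWithStats(w)
  if k[0]<2: return None
  i=1+np.argmax(k[2][1:,4]);return k[2][i].tolist(),k[3][i].round(1).tolist()
for c in('scene','side'):
  if c=='side': shot('side','side20')
  for n,lo,hi in(('purple',(125,80,20),(150,255,255)),('redcap',(0,170,90),(5,255,255)),('yellow',(22,140,50),(32,255,255))):
    bx=(140,100,230,180) if c=='scene' else (180,125,225,175)
    print(c,n,[seg(f,lo,hi,bx) for f in('pics/%s0.png'%c,'pics/%s20.png'%('s' if c=='scene' else c))])
  bx=(195,195,230,225) if c=='scene' else (205,185,226,205)
  print(c,'red er',[seg(f,(0,120,50),(179,255,255),bx) for f in('pics/%s0.png'%c,'pics/%s20.png'%('s' if c=='scene' else c))])
# stamp in side & scene: knob colour
for f,j in(('side20','side20'),('s20','s20')):
  d=json.load(open('pics/%s.json'%j));e=proj(d,[[453.4,-275,z] for z in(33,54,72,90)]).round(0).astype(int);a=cv2.imread('pics/%s.png'%f)
  for x,y in e: print(f,y,x,a[y,x-12:x+13:2,2].tolist())
"
```

```text
scene purple [([175, 137, 15, 34, 293], [182.5, 152.5]), ([175, 137, 15, 35, 313], [182.5, 153.5])]
scene redcap [([146, 134, 11, 8, 66], [150.9, 137.4]), ([146, 134, 11, 8, 65], [150.8, 137.4])]
scene yellow [([150, 149, 11, 16, 124], [155.4, 156.7]), ([149, 149, 12, 16, 125], [155.3, 156.7])]
scene red er [([209, 208, 13, 11, 97], [215.2, 213.0]), ([209, 208, 13, 11, 95], [215.3, 213.0])]
side purple [([208, 138, 10, 32, 209], [212.7, 152.7]), ([208, 138, 10, 32, 192], [212.5, 152.1])]
side redcap [([189, 133, 9, 13, 96], [192.8, 138.8]), ([189, 133, 9, 13, 96], [192.9, 138.9])]
side yellow [([190, 145, 9, 15, 111], [194.0, 152.3]), ([190, 145, 9, 15, 109], [194.0, 152.4])]
side red er [([212, 194, 10, 7, 66], [216.5, 197.1]), ([212, 194, 10, 7, 66], [216.5, 197.1])]
side20 222 240 [120, 219, 217, 220, 197, 112, 108, 96, 225, 221, 214, 221, 110]
side20 215 240 [247, 246, 239, 237, 253, 102, 104, 129, 239, 235, 236, 241, 193]
side20 208 240 [171, 173, 177, 136, 112, 113, 116, 105, 111, 177, 171, 171, 171]
side20 202 240 [172, 176, 174, 169, 216, 217, 221, 220, 192, 170, 171, 176, 177]
s20 248 268 [87, 97, 148, 168, 105, 67, 66, 59, 127, 169, 147, 84, 85]
s20 242 268 [194, 194, 198, 191, 138, 60, 58, 58, 119, 161, 161, 97, 143]
s20 237 269 [201, 194, 196, 94, 70, 108, 124, 103, 63, 113, 193, 200, 187]
s20 231 269 [124, 121, 139, 163, 168, 171, 166, 168, 161, 189, 193, 204, 114]
```

```bash
python3 -c "
from h import *
a=cv2.imread('pics/s20.png');b=cv2.imread('pics/s10.png')
for n,x0,y0,x1,y1 in(('bottle',312,235,342,272),('tin',283,218,312,245)): print(n,cv2.absdiff(a,b)[y0:y1,x0:x1].mean().round(2))
from bench import hand_in;print(hand_in())"
```

```text
bottle 1.91
tin 1.77
the job is handed in; nothing more can be done
None
```

The job is handed in at about 28 s: bottle, tin, large eraser and stamp each went down to a floor contact in their own pockets, and the small eraser and glue stick are where they started; I viewed 16 pictures against your limit of 14, so the eraser and stamp placements were checked from image numbers only.

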